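Fetch the spare battery from behind the flask and the speaker

ROBOT

A 6-joint arm with a two-finger parallel gripper is mounted at the origin on the work surface. World frame = base frame: x ahead of the robot, y to its left, z up, the work surface at z = 0. Lengths are in m, angles in rad, forces in N, time in s.
With the tool pointing down it reaches from about 0.275 to 0.875 m from the base axis. Payload 12.5 kg.
Tool frame: the origin (TCP) lies on the centre line of the jaws, within the pads' length; the fingertips stand r.finger_overhang ahead of it and the grasp point (between the pads) lies 3 mm ahead of it (r.finger_overhang is the distance from the TCP to the fingertips, in m); z points along the fingers, y is the direction in which the jaws open and shut (so a half turn about z gives the same grasp; the last joint's range is limited). The gripper opens to 85 mm and grips with 20 to 120 N. Pads are 22 mm wide; open, the fingers measure 114 mm over their backs; the gripper's body (76 mm by 85 mm) begins 54 mm behind the grasp point. The pads swing forward as they close: fully open they stand 13 mm farther back than shut.
Start: joints at [1.127, 0.351, 1.652, -0, 1.139, -0.085], TCP at [0.193, 0.515, 0.253] pointing down, gripper open.
Joint ranges: [-2.75, 2.75], [-0.79, 2.1], [0.01, 2.65], [-1.57, 4.71], [0.07, 3.14], [-2.87, 2.87]. Speed limits (rad/s): [2.22, 2.22, 2.79, 3.14, 3.14, 3.14].

INTERFACE

Orientations are given as a unit quaternion [x, y, z, w].
In Python, from cell import r, optics gives the robot as it stands. The module is installed in compiled form; this text tells all that it offers. Calls block until the motion is done:
- r.move_to(position, orientation): joint-space move of the TCP to a pose.
- r.move_linear(position, rot=None, vel=0.15): straight line of the TCP; rot=None keeps the orientation; vel is the mean speed in m/s.
- r.set_joints(angles): joint-space move.
- r.set_gripper(opening, squeeze=None): opening from 0.0 (shut) to 1.0 (fully open); squeeze is the grip in N (None keeps the last); returns when the fingers have stopped.
- r.sleep(seconds).
- r.inverse_kinematics(position, orientation): joint angles nearest the present ones, or None.
- optics.get_image(name): name is "scene" or "side" or "wrist"; returns a dict with "pixels" (420x560x3 uint8, red, green, blue), "depth" (420x560 float32, m along the optical axis (not along the pixel's ray), 0 where there is no reading), "fx", "fy", "cx", "cy" (pixels), "camera_from_world" (4x4, takes a point from world to camera coordinates); the wrist camera has in their place "mount" (4x4, takes a point from camera to tool coordinates, whose origin is the TCP and whose axes are the flange's). Camera axes: x right, y down, z forward; pixel columns grow to the right and rows downward; lengths in m; the calibration is good to about 2 mm. A picture is of the moment at which its call begins: read the wrist's pose just before it.
A pose or a line that the arm cannot do raises r.PlanningError and nothing moves.
- r.hand_in(): hands the job in, once; it reports no verdict.
Readings, each from a call of its own:
- r.current_t(): time.
- r.current_q(): joint angles.
- r.current_qvel(): joint speeds.
- r.current_effort(): joint torques, N m.
- r.current_tool_pos(): TCP position.
- r.current_ee_rot(): TCP orientation.
- r.current_contact_force(): force on the tool from outside, world axes, zero at the start.
- r.current_torque(): the same for the moment, N m.
- r.current_opening(): opening from 0.0 (shut) to 1.0 (fully open).
Only numpy, scipy, OpenCV 4.12 (cv2) and the standard library are available. Lean on these libraries where they do the work, as an engineer would, in place of code of your own. Each camera call takes 0.05 s, during which the arm holds its last target. There are 200 camera calls.

TASK

Set the flask and the speaker, which stand in front of the spare battery pack in the shallow tray, upright on the rubber mat, leaving the battery where it lies. Then put the battery down in its cradle, square and centred between the two end stops, and only after that stand the flask and the speaker back upright in the tray, each where it stood at the start and the speaker facing as it did. Let nothing topple and leave the mug, the hand microphone and the screwdriver alone.

Things in the scene. Friction and masses are not known exactly. Their poses are not given: they have to be found in the camera images.
- flask: Round steel drinking flask with a black lid, standing upright in the front of the tray beside the speaker. 54 mm in diameter up to 95 mm, lid 46 mm in diameter up to 114 mm; about 0.33 kg. Origin: centre of its underside, z up. It can be gripped across its diameter at 75 to 90 mm above its underside, where the fingers pass over the battery.
- speaker: Upright box loudspeaker, grey, with a dark slotted grille on its front (-x) face: 50 mm deep (its x), 58 mm wide (its y), 105 mm high, with a 5 mm high knob on top; about 0.38 kg. It stands beside the flask, left or right of it, its faces parallel to the tray's sides, some 14 mm from the flask and 5 mm in front of the battery. Origin: centre of its underside. It can be gripped across its 50 mm depth at 75 to 90 mm above its underside.
- battery: Spare battery pack, a long low grey box with a black top and two brass terminals, lying behind the flask and the speaker: 56 mm deep (its x), 130 mm long (its y), 45 mm high (48 mm with the terminals); its sides are upright up to 40 mm; about 0.5 kg. Origin: centre of its underside. To be gripped across its 56 mm depth at the middle of its length. Either way round is right in the cradle.
- tray: Fixed shallow aluminium tray, 184 mm (x) by 184 mm (y), with walls 24 mm high and 4 mm thick all round and a floor 4 mm thick. Origin: on the work surface, 80 mm behind the outside of its front (-x) wall and midway between its sides; the back wall's outside is at x = +104 mm. Battery at about x = +34 mm; flask and speaker at about x = -26 mm, y = +35 and -35 mm, in either order.
- mat: Fixed black rubber mat, the side area, 180 mm (x) by 220 mm (y), 3 mm thick, flat on the work surface on one side of the tray. Origin: centre of its underside.
- cradle: Fixed battery cradle on the other side of the tray: grey base plate 72 mm (x) by 168 mm (y), 8 mm thick, with a steel end stop across each end, 8 mm thick and 26 mm high above the work surface; 152 mm clear between the stops (along y), open to front and back. Origin: centre of its underside. The battery lies with its length along the cradle's y.
- mug: White ceramic mug, 80 mm in diameter, 90 mm high, beyond the tray; leave alone. Origin: centre of its underside.
- handmic: Black hand microphone lying on the desk beyond the tray, about 90 by 50 by 30 mm; leave alone. Origin: underside of its wider end.
- screwdriver: Screwdriver lying on the desk beyond the tray; leave alone. Origin near its middle.

How it is judged:
By the outcome, as a careful person would: the job done as asked, in the order asked, and still so for the second after the job is handed in, with the robot touching nothing.
It also fails if it takes over 104 s, if anything falls off the work surface, if the arm or the gripper's body presses on something with over 40 N, if the wrist force passes 120 N, or if a joint passes its speed limit or range.

## Working session

There is one attempt and no reset: what is moved stays moved. The work goes in short steps, each a Python script; the robot and the scene stay as the last script left them, time stands still between calls to the robot, and variables do not carry over. Pictures are saved under pics/ and viewed, about 12 in all and at most 16, crops included, and the job is handed in when it is done.

```bash
mkdir -p pics
python3 - <<'E'
from cell import r, optics
import cv2, numpy as np
ims=[]
for n in("scene","side","wrist"):
    d=optics.get_image(n); np.savez(f"{n}0.npz",**d)
    cv2.imwrite(f"pics/{n}0.png",d["pixels"][:,:,::-1]); print(n,d["fx"],d["cx"],d["cy"],(d["depth"]>0).mean())
    if n!="wrist":
        T=np.linalg.inv(d["camera_from_world"]);print(T[:3,3].round(3),T[:3,2].round(3))
    else: print(d["mount"].round(4))
print(r.finger_overhang,r.current_ee_rot(),r.current_t())
E
```

```text
scene 480.1220684865271 276.8332123586348 206.77590633438697 0.9960204081632653
[1.307 0.105 0.872] [-0.639 -0.077 -0.766]
side 395.61583102534985 282.7337178619387 209.80773612898165 0.9960331632653061
[0.387 0.578 0.658] [ 0.271 -0.658 -0.702]
wrist 322.85623319469437 279.0688101917234 210.17774119841525 0.9960204081632653
[[-1.100e-03 -9.576e-01 -2.879e-01  7.290e-02]
 [ 1.000e+00 -1.000e-03 -3.000e-04  1.700e-03]
 [ 0.000e+00 -2.879e-01  9.576e-01 -1.194e-01]
 [ 0.000e+00  0.000e+00  0.000e+00  1.000e+00]]
0.022 [ 1.78427574e-01  9.83952945e-01 -4.34351529e-04 -1.16859742e-04] 0.15
```

View pics/scene0.png

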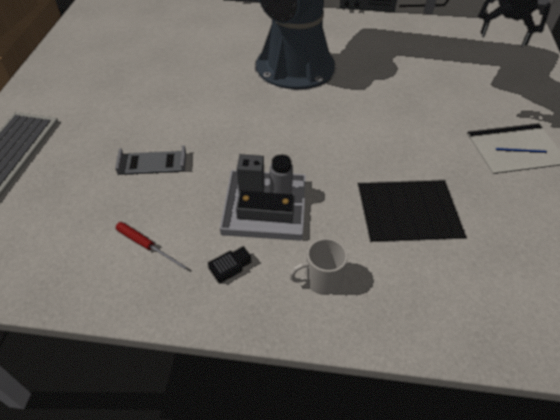

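View pics/side0.png

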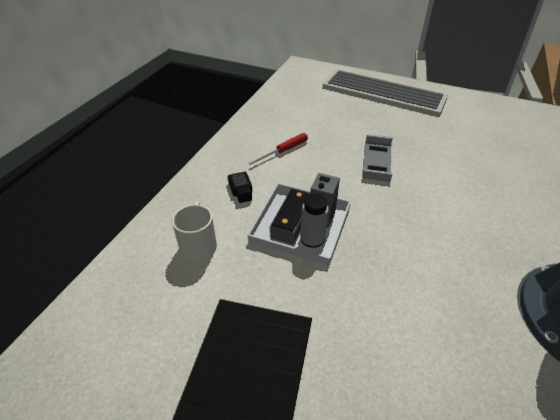

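The scene camera looks back at the robot. The tray is at about (265,205) with the speaker at (251,172), the flask at (282,175) and the battery at (266,205). The mat is at (412,210) on the +y side, the cradle at (152,160) on the -y side. Next I take the top faces from depth.

```bash
cat > h.py <<'E'
import numpy as np, cv2
from scipy.spatial.transform import Rotation as R
def world(d,T=None):
    "HxWx3 world points; T = world_from_camera"
    if T is None: T=np.linalg.inv(d["camera_from_world"])
    v,u=np.indices(d["depth"].shape); z=d["depth"]
    P=np.stack([(u-d["cx"])/d["fx"]*z,(v-d["cy"])/d["fy"]*z,z],-1)
    P=P@T[:3,:3].T+T[:3,3]; P[z<=0]=np.nan
    return P
def rect(P,m):
    "min-area rectangle of xy of masked points (mm, deg), after dropping stray bits"
    m=m.astype(np.uint8); n,l,s,c=cv2.connectedComponentsWithStats(m)
    if n<2: return None
    k=1+s[1:,4].argmax(); q=P[l==k]
    (c,w,a)=cv2.minAreaRect((q[:,:2]*1000).astype(np.float32))
    return np.round(c,1),np.round(w,1),round(a,1),len(q),np.round(np.median(q[:,2])*1000,1),np.round(q[:,:2].mean(0)*1000,1)
def box(P,x0,x1,y0,y1,z0,z1):
    return (P[...,0]>x0)&(P[...,0]<x1)&(P[...,1]>y0)&(P[...,1]<y1)&(P[...,2]>z0)&(P[...,2]<z1)
E
python3 - <<'E'
from h import *
for n in("scene","side"):
    d=dict(np.load(n+"0.npz")); P=world(d); g=d["pixels"].max(-1)
    pts=dict(tray=(265,205),sp=(251,172),fl=(282,163),bat=(266,200),mat=(412,210),cra=(152,160)) if n=="scene" else dict(tray=(285,225),sp=(325,183),fl=(316,203),bat=(288,212),mat=(250,360),cra=(377,158))
    print(n,{k:(P[v,u]*1000).round() for k,(u,v) in pts.items()})
    t=P[pts["bat"][1],pts["bat"][0]]; f=lambda a,b,w=.14:box(P,t[0]-w,t[0]+w,t[1]-w,t[1]+w,a,b)
    print("bat",rect(P,f(.043,.055)));print("spk",rect(P,f(.104,.111)));print("flask",rect(P,f(.1125,.125)));print("tray",rect(P,f(.017,.03)))
    m=P[pts["mat"][1],pts["mat"][0]]; print("mat",rect(P,(g<50)&box(P,m[0]-.15,m[0]+.15,m[1]-.17,m[1]+.17,-.01,.015)))
    c=P[pts["cra"][1],pts["cra"][0]]; print("cra",rect(P,box(P,c[0]-.12,c[0]+.12,c[1]-.12,c[1]+.12,.004,.035)))
E
```

```text
scene {'tray': array([622.,  -4.,  53.]), 'sp': array([570., -42., 100.]), 'fl': array([552.,  25., 119.]), 'bat': array([605.,  -4.,  50.]), 'mat': array([551., 335.,   4.]), 'cra': array([ 474., -317.,    8.])}
bat (array([591.3,  -9.3]), array([ 89.1, 133.9]), 1.9, 1257, np.float64(50.4), array([603.8,  -7.1]))
spk (array([549.7, -48.6]), array([49.8, 59.1]), 5.6, 182, np.float64(109.7), array([557.8, -44.6]))
flask (array([545.5,  21.7]), array([45.1, 45.1]), 14.1, 272, np.float64(119.5), array([547.7,  21.5]))
tray (array([585.3, -12.4]), array([187.3, 184.4]), 2.8, 608, np.float64(24.5), array([625.3, -12.7]))
mat (array([549.8, 328.6]), array([178.5, 216.4]), 10.6, 5193, np.float64(4.9), array([554.1, 328.8]))
cra (array([ 473.2, -322.6]), array([105.5, 180. ]), 13.3, 1537, np.float64(10.4), array([ 484., -318.]))
side {'tray': array([600.,  47.,  50.]), 'sp': array([549., -48., 109.]), 'fl': array([542.,  29., 120.]), 'bat': array([609.,   9.,  50.]), 'mat': array([549., 321.,   4.]), 'cra': array([ 482., -318.,    8.])}
bat (array([606.8,  -5.1]), array([ 55.7, 129.7]), 1.8, 933, np.float64(49.9), array([607. ,   4.3]))
spk (array([548.9, -48. ]), array([49.2, 60.4]), 2.9, 351, np.float64(109.6), array([547. , -43.4]))
flask (array([546.7,  22.5]), array([44. , 44.9]), 49.1, 324, np.float64(118.8), array([545.8,  24.5]))
tray (array([586.5, -12.2]), array([185. , 187.8]), 3.1, 774, np.float64(23.9), array([590.3,  12.6]))
mat (array([549. , 327.5]), array([178.4, 218.5]), 10.2, 11962, np.float64(4.0), array([550.8, 329.3]))
cra (array([ 483., -316.]), array([ 74.3, 174.7]), 11.4, 1203, np.float64(9.9), array([ 481.8, -315.8]))
```

Both views agree, and the heights and sizes match: tray centre about (586,-12), yaw about 3°; flask about (546,22); speaker about (549,-48); battery about (607,-5). I'll refine with the wrist camera from above the tray, the cradle and the mat.

```bash
cat >> h.py <<'E'
def quat(phi):
    "tool down, jaw axis (tool y) at world angle phi deg; tool x at phi+90"
    a=np.radians((phi+90)/2); return [np.cos(a),np.sin(a),0.,0.]
def snap(name):
    from cell import r,optics
    T=np.eye(4); T[:3,:3]=R.from_quat(r.current_ee_rot()).as_matrix(); T[:3,3]=r.current_tool_pos()
    d=optics.get_image("wrist"); cv2.imwrite(f"pics/{name}.png",d["pixels"][:,:,::-1])
    W=T@d["mount"]; np.savez(f"{name}.npz",T=W,**d); return d,world(d,W)
E
python3 - <<'E'
from cell import r
from h import *
def tray(P):
    f=lambda a,b:box(P,.44,.73,-.16,.14,a,b)
    for n,a,b in(("bat",.043,.055),("spk",.104,.111),("flask",.1125,.125),("tray",.017,.03)): print(n,rect(P,f(a,b)))
r.move_to([.58,-.03,.33],quat(3)); print(r.current_q()); d,P=snap("w_tray"); tray(P)
r.move_to([.49,-.35,.30],quat(11.5)); print(r.current_q()); d,P=snap("w_cra")
print("cra",rect(P,box(P,.36,.6,-.45,-.2,.004,.035)),"stops"); m=box(P,.36,.6,-.45,-.2,.018,.035)
print(rect(P,m&(P[...,1]>-.318)),rect(P,m&(P[...,1]<-.318)))
print(r.current_t())
E
```

```text
[-1.30540636e-01  3.42688791e-01  1.47112450e+00  9.12480735e-05
  1.32795100e+00 -1.84184420e-01]
bat (array([608.2,  -5.5]), array([ 54. , 126.9]), 1.7, 4100, np.float64(48.0), array([607.9,  -2.8]))
spk (array([550.4, -47.7]), array([50. , 58.3]), 2.1, 2198, np.float64(107.9), array([550.6, -46.7]))
flask (array([547.7,  22.8]), array([44.7, 44.4]), 2.9, 1623, np.float64(116.8), array([547.7,  23. ]))
tray (array([587.4, -11.2]), array([184.6, 183.5]), 3.0, 2001, np.float64(22.7), array([591.4,   2.9]))
[-6.95946589e-01  4.05250138e-01  1.45376877e+00  2.50434760e-04
  1.28239014e+00 -8.97498904e-01]
cra (array([ 482.8, -315.7]), array([ 72. , 168.3]), 11.5, 8120, np.float64(7.3), array([ 482. , -311.9])) stops
(array([ 466.9, -237.4]), array([70.7,  8.4]), 11.3, 547, np.float64(24.8), array([ 466.7, -237.6])) (array([ 499. , -393.8]), array([70.6,  8.5]), 11.4, 421, np.float64(24.8), array([ 499. , -393.4]))
3.9083
```

View pics/w_tray.png

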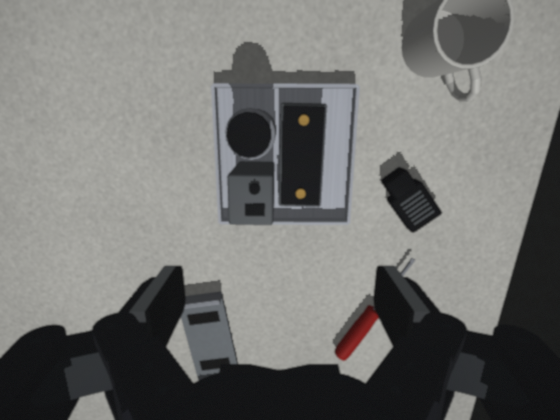

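View pics/w_cra.png

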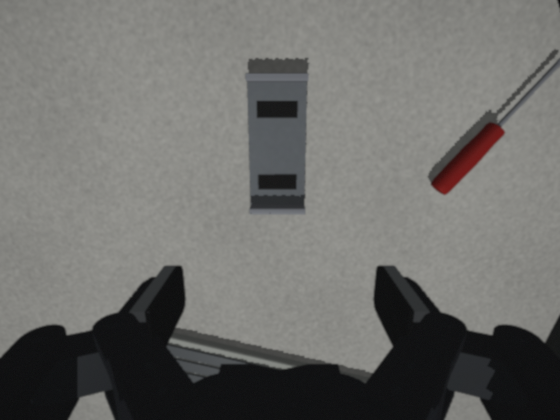

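Cradle centre is (483,-316), yaw 11.4°; everything is consistent. Now the flask goes to the mat.

```bash
cat >> h.py <<'E'
def go(p,rot,vel=.25):
    from cell import r
    r.move_linear(list(p),rot=rot,vel=vel)
def lower(p,rot,dz=.004,thr=3.0,step=.0007):
    "lower in steps from p+2.5 mm till the weight is taken up; returns the TCP z"
    from cell import r
    p=np.array(p,float); r.sleep(.2); f0=r.current_contact_force()[2]; z=p[2]+.0025
    while z>p[2]-dz+.0025:
        z-=step; go([p[0],p[1],z],rot,.02); f=r.current_contact_force()[2]-f0
        if abs(f)>thr: break
    print("set down z",round(z,4),"planned",p[2],"df",round(f,1)); return z
def pick(p,phi,up,squeeze,hi=.09):
    from cell import r
    q=quat(phi); r.set_gripper(1.0)
    r.move_to([p[0],p[1],p[2]+hi],q); go(p,q,.15); r.set_gripper(0.,squeeze)
    print("grip",round(r.current_opening(),3),"F",np.round(r.current_contact_force(),1)); go([p[0],p[1],p[2]+.01],q,.05); go([p[0],p[1],p[2]+up],q,.2)
    print("lifted",round(r.current_opening(),3),"F",np.round(r.current_contact_force(),1),"t",r.current_t())
def place(p,phi,up,hi=.09):
    from cell import r
    q=quat(phi); go([p[0],p[1],p[2]+up],q,.25); go([p[0],p[1],p[2]+.0025],q,.12); z=lower(p,q)
    pos=np.array(r.current_tool_pos()); r.set_gripper(1.0); go([p[0],p[1],p[2]+hi],q,.2); print("placed from",pos.round(4),"t",r.current_t()); return pos
E
python3 - <<'E'
from h import *; from cell import r
r.move_to([.547,-.02,.25],quat(3))
pick([.5473,.0227,.089],3,.08,40)
place([.540,.377,.088],3,.08)
print(r.current_q()); d,P=snap("w_mat1"); print(rect(P,box(P,.44,.64,.28,.48,.1125,.125)))
E
```

```text
grip 0.622 F [-1.7 -1.5  7.6]
lifted 0.62 F [-0.3  0.7 -3.1] t 7.825
set down z 0.0884 planned 0.088 df 5.3
placed from [0.5401 0.3771 0.0888] t 12.1583
[ 5.38793874e-01  6.23863908e-01  1.41624665e+00 -1.93208403e-05
  1.10262688e+00  4.86426783e-01]
(array([540.3, 377.4]), array([44.9, 45.1]), 26.2, 4133, np.float64(115.8), array([540.2, 378.5]))
```

View pics/w_mat1.png

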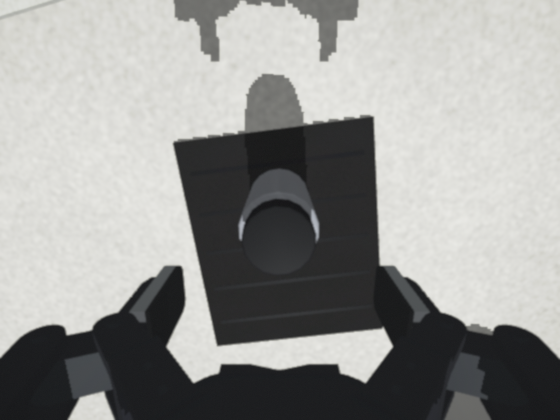

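The flask stands upright at about (279,235), well inside the mat. Next is the speaker.

Run:
```python
from h import *; from cell import r
pick([.5500,-.0476,.089],3,.08,40)
place([.558,.279,.088],3,.08)
r.move_to([.58,-.03,.30],quat(3)); d,P=snap("w_tray2")
print("bat",rect(P,box(P,.44,.73,-.16,.14,.043,.055)),"tray",rect(P,box(P,.44,.73,-.16,.14,.017,.03)))
from cell import optics
d=optics.get_image("side"); cv2.imwrite("pics/side2.png",d["pixels"][:,:,::-1]); P=world(d)
print(rect(P,box(P,.44,.64,.2,.5,.104,.111)),rect(P,box(P,.44,.64,.2,.5,.1125,.125)),r.current_t())
```

```text
grip 0.581 F [-2.   0.3  6.6]
lifted 0.582 F [-0.1 -0.4 -4.5] t 16.0083
set down z 0.0884 planned 0.088 df 3.3
placed from [0.5581 0.2791 0.0887] t 20.2583
bat (array([608. ,  -5.7]), array([ 53.9, 127.6]), 1.8, 4772, np.float64(48.0), array([607.8,  -2.4])) tray (array([587.6, -11.3]), array([184.7, 183.8]), 2.9, 2503, np.float64(22.7), array([587.4,  -7.6]))
(array([558., 278.]), array([50.7, 59.2]), 2.8, 937, np.float64(108.8), array([556.2, 280.2])) (array([539.2, 376.1]), array([44.6, 44.8]), 69.5, 838, np.float64(117.8), array([538.7, 377.3])) 21.6167
```

View pics/side2.png

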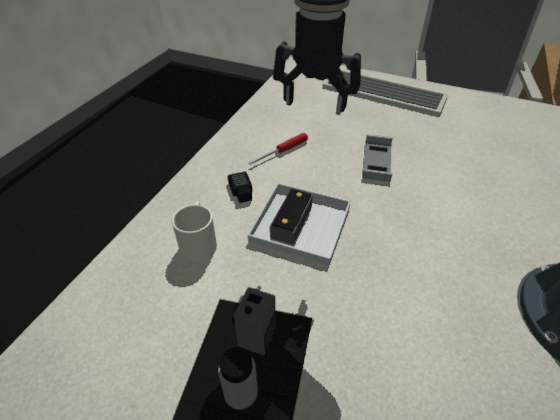

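The flask stands at (240,380) and the speaker at (256,318), both upright on the mat. The battery has not moved at (292,217). Now the battery goes to the cradle.

Run:
```python
from h import *; from cell import r
pick([.6078,-.0055,.034],1.8,.09,70,hi=.12)
place([.4829,-.3157,.038],11.4,.09,hi=.12)
r.move_to([.49,-.35,.30],quat(11.5)); d,P=snap("w_cra2")
m=box(P,.36,.6,-.45,-.2,.018,.035)
print("bat",rect(P,box(P,.36,.6,-.45,-.2,.045,.06)))
print("stops",rect(P,m&(P[...,1]>-.25)),rect(P,m&(P[...,1]<-.38)),"plate",rect(P,box(P,.36,.6,-.45,-.2,.004,.03)),r.current_t())
```

```text
grip 0.642 F [-2.6  0.7  6.9]
lifted 0.645 F [-1.2  0.  -7.2] t 24.725
set down z 0.0384 planned 0.038 df 10.7
placed from [ 0.4829 -0.3157  0.039 ] t 29.2083
bat (array([ 484.6, -315.3]), array([ 55.6, 128.5]), 11.3, 5493, np.float64(51.8), array([ 483.9, -312. ]))
stops (array([ 466.7, -237.6]), array([70.5,  8. ]), 11.5, 506, np.float64(24.8), array([ 466.6, -237.5])) (array([ 498.7, -393.7]), array([70.8,  7.9]), 11.4, 392, np.float64(24.8), array([ 498.7, -393.3])) plate (array([ 482.7, -315.6]), array([ 72.2, 167.3]), 11.6, 2542, np.float64(7.8), array([ 475.8, -302.7])) 29.9
```

View pics/w_cra2.png

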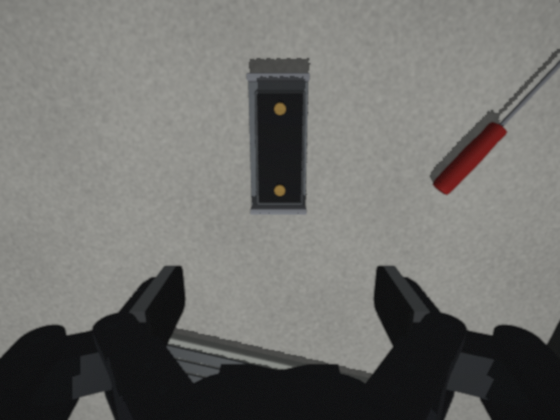

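The battery lies square in the cradle (yaw 11.3° against 11.4–11.6°), within about 0.1 mm of centre between the stops and within 2 mm across. Now the speaker goes back, then the flask.

Run:
```python
from h import *; from cell import r,optics
pick([.558,.279,.0884],3,.08,40)
place([.5500,-.0476,.089],3,.08)
pick([.540,.377,.0884],3,.08,40)
place([.5473,.0227,.089],3,.08)
r.move_to([.58,-.03,.33],quat(3)); d,P=snap("w_tray3")
f=lambda a,b:box(P,.44,.73,-.16,.14,a,b)
for n,a,b in(("spk",.104,.111),("flask",.1125,.125),("tray",.017,.03)): print(n,rect(P,f(a,b)))
d=optics.get_image("side"); cv2.imwrite("pics/side3.png",d["pixels"][:,:,::-1]); P=world(d)
print("side spk",rect(P,f(.104,.111)),"flask",rect(P,f(.1125,.125)),r.current_t())
```

```text
grip 0.581 F [-1.3 -0.8  6.4]
lifted 0.585 F [-0.3 -0.1 -3. ] t 34.4333
set down z 0.0894 planned 0.089 df 9.3
placed from [ 0.55   -0.0476  0.09  ] t 38.6833
grip 0.617 F [-2.3  0.4  6.1]
lifted 0.619 F [-0.7 -0.7 -2.3] t 42.4667
set down z 0.0894 planned 0.089 df 12.7
placed from [0.5474 0.0227 0.0902] t 46.8
spk (array([550.7, -47. ]), array([49.3, 56.9]), 2.5, 2198, np.float64(107.9), array([551. , -46.4]))
flask (array([548.2,  22.4]), array([44.2, 44.2]), 2.7, 1640, np.float64(116.8), array([548.5,  22.7]))
tray (array([587.5, -10.9]), array([184.8, 184. ]), 2.9, 1973, np.float64(22.7), array([590.7,   1.4]))
side spk (array([550. , -47.6]), array([49.7, 61.2]), 3.2, 344, np.float64(109.8), array([548.4, -43.1])) flask (array([547. ,  22.8]), array([45.6, 43.6]), 89.1, 323, np.float64(118.8), array([546.5,  24.4])) 47.5917
```

View pics/side3.png

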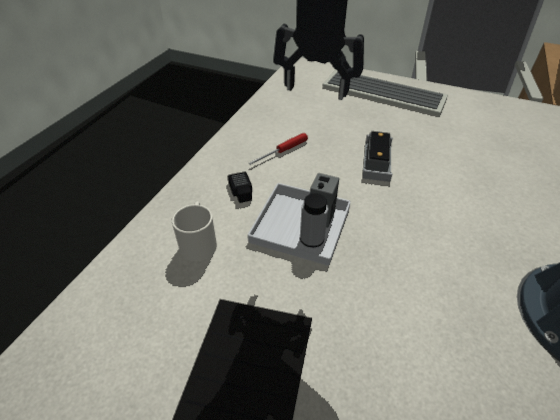

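View pics/w_tray3.png

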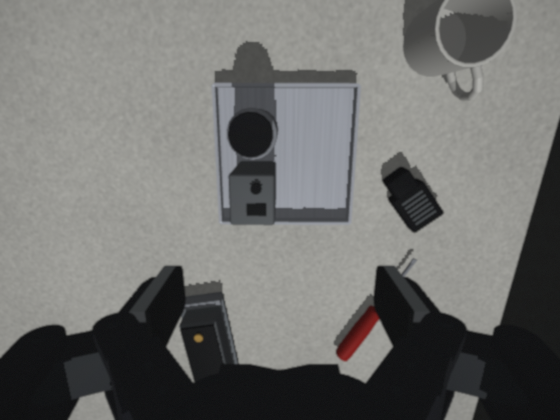

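The flask at (314,225) and the speaker at (325,198) stand back in the tray within about 1 mm of where they started. The battery is in the cradle at (378,150), and the mug, microphone and screwdriver are where they were.

```bash
python3 -c "
from cell import r
r.sleep(.3); print(r.hand_in(), r.current_t())"
```

```text
the job is handed in; nothing more can be done
the job is handed in; nothing more can be done
```

The job is done and handed in, at about 48 s of the 104 s allowed. I stood the flask and then the speaker on the mat and set the battery in the cradle. Then I put the speaker and the flask back in the tray.

**Last checks:**
- **Battery:** it is square to the cradle, with yaw 11.3° against 11.4–11.6° for the cradle. It is centred between the end stops to about 0.1 mm. One wrist view put it about 1.9 mm off centre across the cradle's open depth, while the arm's own release position had it centred. I left it, as the plate has 8 mm to spare on each side.
- **Flask and speaker:** both stand upright within about 1 mm of where they started. The speaker's yaw reads 2.5–3.2°, against 2.1–2.9° in the wrist and side views before the move.
- **Everything else:** the mug, hand microphone and screwdriver look unmoved in the pictures, and nothing toppled. The wrist forces I read, at the grips, lifts and set-downs, stayed under about 15 N.

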